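Cover the filled katoris, each with its own lid

ROBOT

A 6-joint arm with a two-finger parallel gripper is mounted at the origin on the work surface. World frame = base frame: x ahead of the robot, y to its left, z up, the work surface at z = 0. Lengths are in mm, angles in rad, forces in N, time in s.
With the tool pointing down it reaches from about 350 to 875 mm from the base axis. Payload 4.2 kg.
Tool frame: the origin (TCP) lies at the very end of the fingers, on their centre line; the grasp point (between the pads) lies arm.hold_point_z behind it (arm.hold_point_z is the distance from the TCP to the grasp point, in mm); y points along the fingers, x is the direction in which the jaws open and shut, and the axes are right-handed (so a half turn about y gives the same grasp; the last joint's range is limited). The gripper opens to 85 mm and grips with 20 to 120 N. Pads are 22 mm wide; open, the fingers measure 114 mm over their backs; the gripper's body (76 mm by 85 mm) begins 54 mm behind the grasp point. The pads swing forward as they close: fully open they stand 13 mm farther back than shut.
Start: joints at [-0.851, 0.385, 0.008, 0, -1.194, -0.259], TCP at [277.927, -559.782, 231.312] pointing down, gripper open.
Joint ranges: [-3.14, 3.14], [-1.21, 2.06], [-1.07, 1.41], [-3.16, 2.05], [-2.99, -0.16], [-3.1, 3.1]. Speed limits (rad/s): [2.79, 2.79, 3.14, 3.14, 3.14, 3.14].

INTERFACE

Orientations are given as a unit quaternion [x, y, z, w].
In Python, from bench import arm gives the robot as it stands.
- The arm moves only by the shell command python3 -m creep 'ROWS'. ROWS is JSON, a list of rows, each a list of 3 entries, a list of its own where there are three numbers: the shift along the world's x, y, z in mm, then the turn, a rotation vector about the world's x, y, z in rad, then the gripper command: -1 is shut, 1 is fully open, values between are in proportion. In form: [[[dx, dy, dz], [wx, wy, wz], jaw], ...]. A call has 1 to 12 rows; each row is the pose to reach, as a shift and turn from the pose commanded when the call began; what a row does not reach only later rows make up. A row lasts 1/12 s, in which the tool goes at most 41.7 mm and 7.16 degrees, less where a joint would pass 70% of its speed; a pose out of reach is approached as far as the arm can. A call with a gripper value outside its range is refused whole. The fingers move at their own pace and stop on an object; the grip force is fixed at half the most. Time passes only in rows, so rows that repeat a pose let the fingers close. It gives the time, the measured TCP pose, the force and the opening at its end, in the units of the state.
- arm.read_state(): the state, without advancing time (a new reading comes with each control period).
- arm.get_image(name): name is "scene" or "top" or "wrist"; returns (picture, depth): 400x640x3 uint8, red, green, blue; 400x640 float32, mm along the optical axis (not along the pixel's ray), 0 where there is no reading.
- arm.camera_params(name): a dict with "camera_matrix" (3x3 intrinsics, pixels), "k1" (the pictures are not rectified: a ray, as slopes to the right and down, at radius r is drawn at 1 + k1 r^2 times it, then the intrinsics apply), "extrinsics" (4x4, takes a point from world to camera coordinates); the wrist camera has in their place "T_tool_cam" (4x4, takes a point from camera to tool coordinates, whose origin is the TCP and whose axes are the tool frame's). Camera axes: x right, y down, z forward; pixel columns grow to the right and rows downward; lengths in mm; the calibration is good to about 2 mm. A picture is of the moment at which its call begins: read the wrist's pose just before it. camera_params takes no time and is no camera call.
- arm.job_done(): hands the job in, once; it reports no verdict.
The state is a dict: "clock": time; "joints": joint angles; "joint_vel": joint speeds; "joint_efforts": joint torques, N m; "position": TCP position; "ee_rot": TCP orientation; "contact_force": force on the tool from outside, world axes, zero at the start; "wrist_torque": the same for the moment, N m; "gripper_width": finger opening in mm.
Only numpy, scipy, OpenCV 4.12 (cv2) and the standard library are available. Lean on these libraries where they do the work, as an engineer would, in place of code of your own. Each camera call takes 0.05 s, during which the arm holds its last target.

TASK

Cover the four katoris that have food in them, each with the steel lid of its own size, so that every lid sits level and fully down on its rim. Leave the katoris standing where they are, the empty one open, and leave the copper lid where it lies.

Things in the scene. Friction and masses are not known exactly. Their poses are not given: they have to be found in the camera images.
- lid_122_knob (a point): Largest steel lid, black knob, 122 mm across; loose, knob up. Below: tapered lip 8 mm deep, 92 mm across at its foot, then a flange that rests on the rim. Knob: upright, 23 mm across, top 44 mm above the lid's underside. Point: on the knob's axis, 34 mm above the underside, 22 mm above the dome, the height to grip; z up. Fits the 114 mm katori: seated, the point is 26 mm above its rim plane.
- lid_104_knob (a point): Second largest steel lid, black knob, 104 mm across; loose, knob up. Below: tapered lip 8 mm deep, 74 mm across at its foot, then a flange that rests on the rim. Knob: upright, 23 mm across, top 44 mm above the lid's underside. Point: on the knob's axis, 34 mm above the underside, 22 mm above the dome, the height to grip; z up. Fits the 96 mm katori: seated, the point is 26 mm above its rim plane.
- lid_86_knob (a point): Third largest steel lid, black knob, 86 mm across; loose, knob up. Below: tapered lip 8 mm deep, 56 mm across at its foot, then a flange that rests on the rim. Knob: upright, 23 mm across, top 44 mm above the lid's underside. Point: on the knob's axis, 34 mm above the underside, 22 mm above the dome, the height to grip; z up. Fits the 78 mm katori: seated, the point is 26 mm above its rim plane.
- lid_68_knob (a point): Smallest steel lid, black knob, 68 mm across; loose, knob up. Below: tapered lip 8 mm deep, 38 mm across at its foot, then a flange that rests on the rim. Knob: upright, 23 mm across, top 44 mm above the lid's underside. Point: on the knob's axis, 34 mm above the underside, 22 mm above the dome, the height to grip; z up. Fits the 60 mm katori: seated, the point is 26 mm above its rim plane.
- katori_laddoo_rim (a point): The largest katori, with four orange-yellow laddoos (34 mm balls) in it. Straight-sided round steel katori (open bowl), 114 mm across the rim, 48 mm high, wall 2 mm; loose, standing upright on the table. The point is the centre of its mouth, in the plane of the rim, 48 mm above the table.
- katori_jamun_rim (a point): The second largest katori, with four dark brown sweets (28 mm balls) in it. Straight-sided round steel katori (open bowl), 96 mm across the rim, 43 mm high, wall 2 mm; loose, standing upright on the table. The point is the centre of its mouth, in the plane of the rim, 43 mm above the table.
- katori_tomato_rim (a point): The third largest katori, with four red cherry tomatoes (24 mm) in it. Straight-sided round steel katori (open bowl), 78 mm across the rim, 38 mm high, wall 2 mm; loose, standing upright on the table. The point is the centre of its mouth, in the plane of the rim, 38 mm above the table.
- katori_grape_rim (a point): The smallest katori, with three green grapes (19 mm) in it. Straight-sided round steel katori (open bowl), 60 mm across the rim, 32 mm high, wall 2 mm; loose, standing upright on the table. The point is the centre of its mouth, in the plane of the rim, 32 mm above the table.
- katori_empty_rim (a point): The empty katori, of the size of the one with tomatoes; to be left open. Straight-sided round steel katori (open bowl), 78 mm across the rim, 38 mm high, wall 2 mm; loose, standing upright on the table. The point is the centre of its mouth, in the plane of the rim, 38 mm above the table.
- copper_lid_knob (a point): Copper lid with a pale wooden knob, the water pot's, to be left alone, 104 mm across; loose, knob up. Below: tapered lip 8 mm deep, 74 mm across at its foot, then a flange that rests on the rim. Knob: upright, 23 mm across, top 44 mm above the lid's underside. Point: on the knob's axis, 34 mm above the underside, 22 mm above the dome, the height to grip; z up.
Not all that is in view belongs to the job. Leave any green look-alike of the part that bears lid_104_knob alone.

How it is judged (in metres and radians):
At the end, for the whole second after the job is handed in: Each steel lid on the food katori of its size: knob within 10 mm of the katori's centre, lid down on the rim (knob point 21 to 31 mm above the rim plane), both level within 0.1 rad and at rest; food katoris within 40 mm, and empty katori (open) and copper lid within 30 mm, of where they stood (horizontal distance between lid_122_knob and katori_laddoo_rim below 0.01 m and z of lid_122_knob in the frame of katori_laddoo_rim between 0.021 and 0.031 m and angle between each of lid_122_knob, katori_laddoo_rim, lid_104_knob, katori_jamun_rim, lid_86_knob, katori_tomato_rim, lid_68_knob, katori_grape_rim's own z axis and vertical below 0.1 rad and linear speed of each of lid_122, katori_laddoo, lid_104, katori_jamun, lid_86, katori_tomato, lid_68, katori_grape below 0.02 m/s and horizontal distance between lid_104_knob and katori_jamun_rim below 0.01 m and z of lid_104_knob in the frame of katori_jamun_rim between 0.021 and 0.031 m and horizontal distance between lid_86_knob and katori_tomato_rim below 0.01 m and z of lid_86_knob in the frame of katori_tomato_rim between 0.021 and 0.031 m and horizontal distance between lid_68_knob and katori_grape_rim below 0.01 m and z of lid_68_knob in the frame of katori_grape_rim between 0.021 and 0.031 m and distance of each of katori_empty_rim, copper_lid_knob from where it was at the start of the episode below 0.03 m and distance of each of katori_laddoo_rim, katori_jamun_rim, katori_tomato_rim, katori_grape_rim from where it was at the start of the episode below 0.04 m); the robot touches nothing.
It fails at once if the empty katori or the copper lid is shifted by more than 30 mm or tipped over (distance of any of katori_empty_rim, copper_lid_knob from where it was at the start of the episode above 0.03 m or angle between any of katori_empty_rim, copper_lid_knob's own z axis and vertical above 0.5 rad).
It fails at once if a katori with food in it is pushed more than 40 mm from its place or tipped by more than 20 degrees (distance of any of katori_laddoo_rim, katori_jamun_rim, katori_tomato_rim, katori_grape_rim from where it was at the start of the episode above 0.04 m or angle between any of katori_laddoo_rim, katori_jamun_rim, katori_tomato_rim, katori_grape_rim's own z axis and vertical above 0.35 rad).
It also fails if it takes over 91 s, if anything falls off the work surface, if the arm or the gripper's body presses on something with over 40 N, if the wrist force passes 120 N, or if a joint passes its speed limit or range.

## Working session

There is one attempt and no reset: what is moved stays moved. The work goes in short steps, Python scripts to look and compute and a shell command to move; the robot and the scene stay as the last step left them, time stands still between calls to the robot, and variables do not carry over. Pictures are saved under pics/ and viewed, and the job is handed in when it is done.

```bash
ls; mkdir -p pics; python3 - <<'E'
from bench import arm
import cv2
print(arm.read_state(), arm.hold_point_z)
for n in ("scene","top","wrist"):
    im,d=arm.get_image(n); cv2.imwrite(f"pics/{n}0.png",im[:,:,::-1]); 
    import numpy as np; np.save(f"pics/{n}0_d.npy",d)
    print(n,arm.camera_params(n))
E
```

```text
pics
{'clock': 0.0, 'joints': array([-8.51422698e-01,  3.85558409e-01,  6.59358854e-03, -5.12779060e-04,
       -1.19397177e+00, -2.58596609e-01]), 'joint_vel': array([ 4.07168931e-04, -9.27214279e-04, -4.21780908e-04, -8.00841641e-05,
       -3.57658837e-04, -1.27456958e-04]), 'joint_efforts': array([-9.87786893e-05, -3.92291987e+01,  1.88403761e+01,  4.18612272e+00,
       -4.57141141e-03, -3.25740928e-06]), 'position': array([ 277.65594005, -559.27815073,  230.20579308]), 'ee_rot': array([ 0.37199313,  0.60131333, -0.60054898, -0.37334209]), 'contact_force': array([ 0.36986524, -0.01807628,  0.11082208]), 'wrist_torque': array([-0.04911385, -0.03294095,  0.02348711]), 'gripper_width': 85.67186321465799} 18.700000000000003
scene {'camera_matrix': array([[398.53912563,   0.        , 320.4380448 ],
       [  0.        , 398.53912563, 200.79141284],
       [  0.        ,   0.        ,   1.        ]]), 'k1': -0.02244591609710704, 'extrinsics': array([[-8.32472025e-01,  5.53839354e-01, -1.58838922e-02,
         4.08894068e+02],
       [ 4.16360960e-01,  6.06400576e-01, -6.77437740e-01,

[... 622 characters left out ...]
1e-02, -9.94097670e-01,
         7.64223572e+02],
       [ 0.00000000e+00,  0.00000000e+00,  0.00000000e+00,
         1.00000000e+00]])}
wrist {'camera_matrix': array([[332.93962578,   0.        , 317.69575041],
       [  0.        , 332.93962578, 195.89542811],
       [  0.        ,   0.        ,   1.        ]]), 'k1': -0.043674046301481945, 'T_tool_cam': array([[ 9.99999719e-01,  5.04181765e-04, -5.55203440e-04,
         3.28425526e-01],
       [ 6.67117297e-04, -2.59776617e-01,  9.65668506e-01,
        -1.43048639e+02],
       [ 3.42643580e-04, -9.65668605e-01, -2.59776880e-01,
         6.56380818e+01],
       [ 0.00000000e+00,  0.00000000e+00,  0.00000000e+00,
         1.00000000e+00]])}
```

View pics/top0.png

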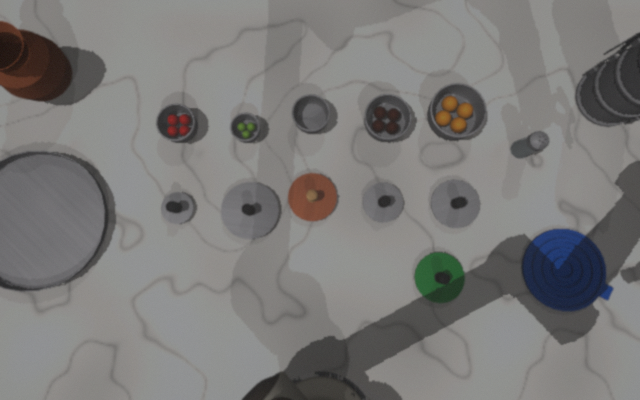

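View pics/scene0.png

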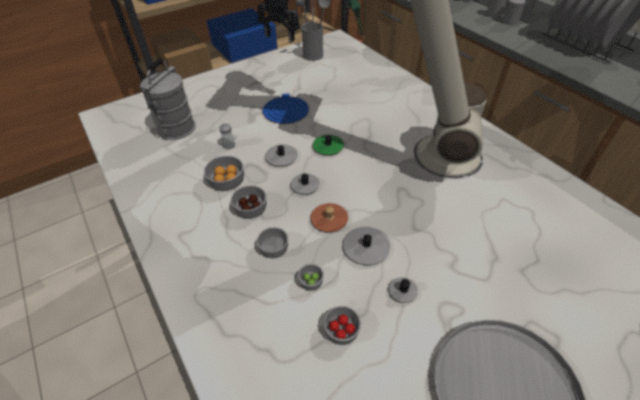

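View pics/wrist0.png

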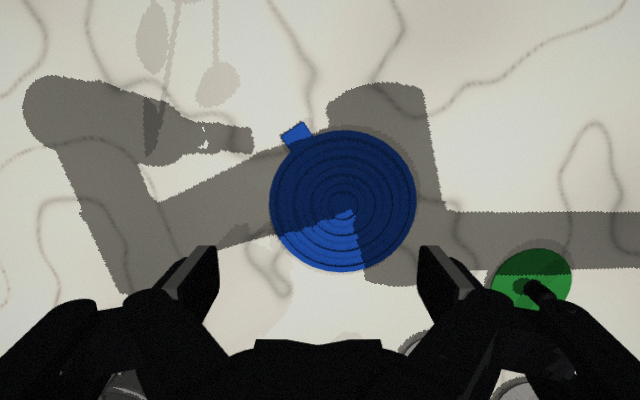

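```bash
cat > h.py <<'E'
import numpy as np, cv2
from bench import arm
from scipy.spatial.transform import Rotation as R
def T_cam_world(name, st=None):
    p=arm.camera_params(name)
    if name!="wrist": return np.linalg.inv(p["extrinsics"])
    T=np.eye(4); T[:3,:3]=R.from_quat(st["ee_rot"]).as_matrix(); T[:3,3]=st["position"]
    return T@p["T_tool_cam"]
def rays(name,uv):
    p=arm.camera_params(name); K=p["camera_matrix"]
    d=(np.asarray(uv,float)-[K[0,2],K[1,2]])/[K[0,0],K[1,1]]
    s=d.copy()
    for _ in range(10): s=d/(1+p["k1"]*(s**2).sum(-1,keepdims=True))
    return np.concatenate([s,np.ones(s.shape[:-1]+(1,))],-1)
def on_plane(name,uv,z,T=None):
    if T is None: T=T_cam_world(name)
    r=rays(name,uv)@T[:3,:3].T; o=T[:3,3]
    return o+r*((z-o[2])/r[...,2])[...,None]
def cloud(name,d,T=None):
    if T is None: T=T_cam_world(name)
    v,u=np.mgrid[:400,:640]
    P=(rays(name,np.stack([u,v],-1))*d[...,None])@T[:3,:3].T+T[:3,3]
    P[d<=0]=np.nan
    return P
def circ(xy):
    A=np.c_[2*xy,np.ones(len(xy))]; s=np.linalg.lstsq(A,(xy**2).sum(1),rcond=None)[0]
    return s[:2],np.sqrt(s[2]+s[0]**2+s[1]**2)
E
python3 - <<'E'
from h import *
im=cv2.imread("pics/top0.png"); d=np.load("pics/top0_d.npy"); P=cloud("top",d)
v,u=np.mgrid[:400,:640]
print("table z",np.nanmedian(P[150:165,100:500,2]))
seeds={"l68":(178,207,34),"l122":(251,210,61),"cop":(312,197,52),"l86":(383,202,43),"l104":(455,203,52),"green":(440,277,52)}
for n,(a,b,r) in seeds.items():
    c=P[b,a,:2]; near=np.hypot(P[...,0]-c[0],P[...,1]-c[1])<75
    k=near&(P[...,2]>33)&(P[...,2]<60); f=near&(P[...,2]>4)
    kc=cv2.minEnclosingCircle(P[k][:,:2].astype(np.float32)) if k.sum() else None
    fc=cv2.minEnclosingCircle(P[f][:,:2].astype(np.float32))
    print(n,"knob",np.nanmean(P[k],0).round(1),"top",np.nanpercentile(P[k][:,2],[50,95]).round(1),np.round(kc[0],1),round(kc[1],1),"flange",np.round(fc[0],1),round(fc[1],1),r)
ks={"tom":(177,123,38,39),"gra":(246,127,32,30),"emp":(312,114,38,39),"jam":(388,117,43,48),"lad":(458,111,48,57)}
for n,(a,b,h,r) in ks.items():
    c=P[b,a,:2]; near=np.hypot(P[...,0]-c[0],P[...,1]-c[1])<r+14
    f=near&(P[...,2]>h-5)&(P[...,2]<h+8)&(np.hypot(P[...,0]-c[0],P[...,1]-c[1])>r*.75)
    cc,rr=circ(P[f][:,:2]); mc=cv2.minEnclosingCircle(P[f][:,:2].astype(np.float32))
    print(n,f.sum(),cc.round(1),rr.round(1),np.round(mc[0],1),round(mc[1],1),r,np.median(P[f][:,2]).round(1))
st=arm.read_state(); print(R.from_quat(st["ee_rot"]).as_matrix().round(3))
big=cv2.resize(im[80:240,140:500],None,fx=2.2,fy=2.2,interpolation=cv2.INTER_CUBIC); cv2.imwrite("pics/crop_top.png",big)
E
```

```text
table z -0.5000245185527774
l68 knob [450.9 291.   41.5] top [42.1 44.9] [451.  291.9] 11.1 flange [453.9 290.8] 36.7 34
l122 knob [442.9 139.   42.3] top [42.7 45. ] [443.2 139.4] 11.5 flange [442.8 139.7] 61.0 61
cop knob [468.2   7.3  42.2] top [42.7 45.1] [468.8   7.7] 11.6 flange [465.1  19.1] 64.0 52
l86 knob [ 453.6 -141.1   42.2] top [42.7 45. ] [ 454.2 -141.9] 11.5 flange [ 435.5 -139.5] 65.2 43
l104 knob [ 447.4 -293.2   42.2] top [42.5 45.9] [ 447.7 -294.2] 11.3 flange [ 443.1 -287. ] 61.0 52
green knob [ 293.6 -251.4   42.1] top [42.6 45.2] [ 293.4 -252.7] 11.3 flange [ 296.2 -246.1] 59.1 52
tom 241 [627.3 289. ] 38.1 [628.  289.4] 40.6 39 36.8
gra 176 [617.4 145.9] 29.6 [617.6 146.3] 32.1 30 30.9
emp 209 [643.4   6.4] 38.4 [643.6   6.4] 40.5 39 37.1
jam 275 [ 629.6 -153.9] 47.2 [ 629.6 -154. ] 49.7 48 42.2
lad 361 [ 638.1 -299. ] 56.3 [ 638.9 -299.4] 59.3 57 47.1
[[-0.445 -0.001 -0.896]
 [ 0.896  0.001 -0.445]
 [ 0.002 -1.     0.   ]]
```

View pics/crop_top.png

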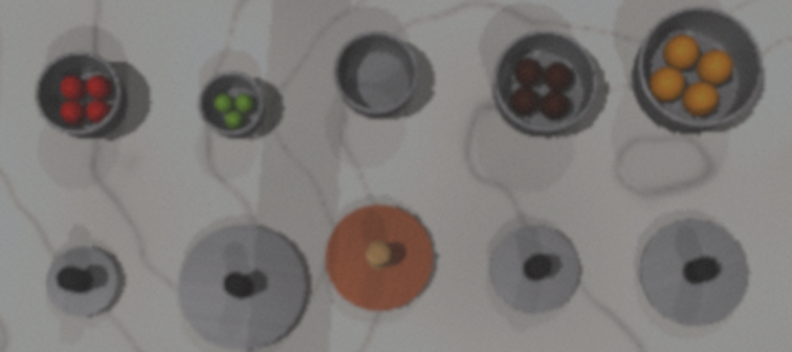

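```bash
python3 - <<'E'
from h import *
im=cv2.imread("pics/scene0.png"); d=np.load("pics/scene0_d.npy"); P=cloud("scene",d)
print("table",np.nanmedian(P[190:230,120:210,2]))
for n,c in {"l68":(451,291.5),"l122":(443,139.3),"cop":(468.5,7.5),"l86":(454,-141.5),"l104":(447.5,-294),"green":(293.5,-252)}.items():
    k=(np.hypot(P[...,0]-c[0],P[...,1]-c[1])<30)&(P[...,2]>40)
    print(n,k.sum(),P[k].mean(0).round(1),np.round(cv2.minEnclosingCircle(P[k][:,:2].astype(np.float32)),1) if 0 else np.round(cv2.minEnclosingCircle(P[k][:,:2].astype(np.float32))[0],1))
for n,(x,y,h,r) in {"tom":(627.5,289,38,39),"gra":(617.5,146,32,30),"emp":(643.4,6.4,38,39),"jam":(629.6,-154,43,48),"lad":(638.4,-299,48,57)}.items():
    q=np.hypot(P[...,0]-x,P[...,1]-y); f=(q<r+10)&(q>r-10)&(P[...,2]>h-5)&(P[...,2]<h+6)
    cc,rr=circ(P[f][:,:2]); print(n,f.sum(),cc.round(1),rr.round(1),np.round(cv2.minEnclosingCircle(P[f][:,:2].astype(np.float32))[0],1))
E
```

```text
table 0.9514660716082517
l68 70 [451.2 293.8  43.6] [449.5 293.2]
l122 51 [443.2 141.   43.9] [442.5 140.7]
cop 44 [468.6   9.4  43.9] [468.    8.3]
l86 37 [ 454.  -139.8   43.7] [ 453.9 -141.5]
l104 29 [ 448.6 -292.6   44.5] [ 446.9 -294.1]
green 28 [ 294.5 -250.9   44.3] [ 294.  -253.4]
tom 218 [627.8 289.6] 38.5 [627.8 289.4]
gra 143 [616.8 146.5] 29.2 [616.  146.2]
emp 169 [642.7   7.2] 38.4 [643.5   6.7]
jam 170 [ 629.  -153.7] 47.1 [ 628.6 -153.9]
lad 181 [ 638.  -299.6] 56.3 [ 637.7 -300.4]
```

```bash
python3 -m creep '[[[170,266,-131],[0,0,0],0.2],[[170,266,-131],[0,0,0],0.2],[[170,266,-131],[0,0,0],0.2],[[170,266,-131],[0,0,0],0.2],[[170,266,-131],[0,0,0],0.2],[[170,266,-131],[0,0,0],0.2],[[170,266,-131],[0,0,0],0.2],[[170,266,-131],[0,0,0],0.2],[[170,266,-131],[0,0,0],0.2],[[170,266,-131],[0,0,0],0.2],[[170,266,-131],[0,0,0],0.2],[[170,266,-131],[0,0,0],0.2]]'
python3 - <<'E'
from h import *
st=arm.read_state(); im,d=arm.get_image("wrist"); cv2.imwrite("pics/w1.png",im[:,:,::-1])
P=cloud("wrist",d,T_cam_world("wrist",st)); c=(447.5,-293.5)
k=(np.hypot(P[...,0]-c[0],P[...,1]-c[1])<25)&(P[...,2]>38)&(P[...,2]<50)
print(st["position"].round(1),R.from_quat(st["ee_rot"]).as_matrix().round(3),k.sum(),np.nanmean(P[k],0).round(1),cv2.minEnclosingCircle(P[k][:,:2].astype(np.float32)))
E
```

```text
clock: 1.15
position: [447.8, -294.6, 100.8]
ee_rot: [-0.373, -0.601, 0.601, 0.373]
contact_force: [-0.0, -0.4, -0.0]
gripper_width: 51.3
[ 447.8 -294.6  100.8] [[-0.444  0.001 -0.896]
 [ 0.896 -0.    -0.444]
 [-0.001 -1.    -0.   ]] 980 [ 444.8 -296.4   43.4] ((445.81036376953125, -295.9234619140625), 11.690665245056152)
```

View pics/w1.png

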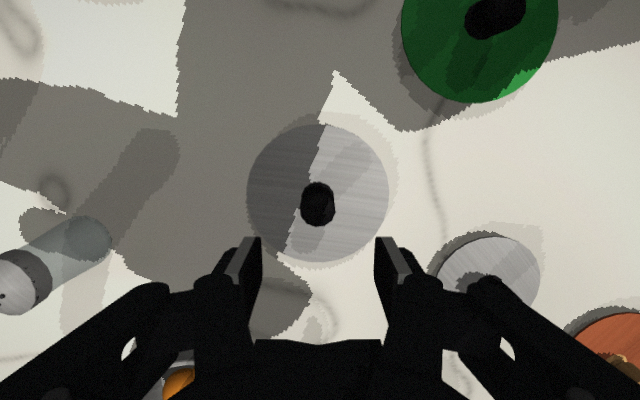

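```bash
python3 -m creep '[[[-1,-1,-40],[0,0,0],0.2],[[-1,-1,-65],[0,0,0],0.2],[[-1,-1,-83],[0,0,0],0.2],[[-1,-1,-83],[0,0,0],0.2],[[-1,-1,-83],[0,0,0],-1],[[-1,-1,-83],[0,0,0],-1],[[-1,-1,-83],[0,0,0],-1],[[-1,-1,-83],[0,0,0],-1],[[-1,-1,-83],[0,0,0],-1],[[-1,-1,-83],[0,0,0],-1],[[-1,-1,-83],[0,0,0],-1],[[-1,-1,-83],[0,0,0],-1]]'
```

```text
clock: 2.2
position: [448.1, -295.6, 19.2]
ee_rot: [0.374, 0.601, -0.601, -0.371]
contact_force: [-1.1, -1.9, 6.3]
gripper_width: 21.0
```

```bash
python3 -m creep '[[[0,0,10],[0,0,0],-1],[[0,0,30],[0,0,0],-1],[[0,0,60],[0,0,0],-1],[[0,0,90],[0,0,0],-1],[[0,0,108],[0,0,0],-1],[[20,16,108],[0,0,0],-1],[[52,40,108],[0,0,0],-1],[[85,66,108],[0,0,0],-1],[[117,91,108],[0,0,0],-1],[[150,116,108],[0,0,0],-1],[[175,135,108],[0,0,0],-1],[[182.5,141,108],[0,0,0],-1]]'
python3 - <<'E'
from h import *
for n in ("top","wrist","scene"):
    im,d=arm.get_image(n); cv2.imwrite(f"pics/{n}2.png",im[:,:,::-1]); np.save(f"pics/{n}2_d.npy",d)
print(arm.read_state())
E
python3 -c "
import cv2,numpy as np
a=cv2.imread('pics/wrist2.png');b=cv2.imread('pics/scene2.png')
a=cv2.resize(a,(400,250));b=cv2.resize(b[60:360,150:470],(400,375))
cv2.imwrite('pics/m2.png',np.hstack([np.vstack([a,np.zeros((125,400,3),np.uint8)]),b]))"
```

```text
clock: 3.2
position: [632.8, -150.3, 125.4]
ee_rot: [0.372, 0.602, -0.601, -0.371]
contact_force: [0.0, 0.4, -0.7]
gripper_width: 20.8
{'clock': 3.35, 'joints': array([ 1.07428625e-02,  5.08658458e-01, -7.16321462e-02, -7.27234937e-04,
       -9.91996112e-01, -1.11924185e+00]), 'joint_vel': array([-0.02866956, -0.0176376 , -0.03102826,  0.00097963,  0.00074136,
       -0.00183195]), 'joint_efforts': array([ 9.01229605e-01, -4.34996581e+01,  1.78991121e+01,  3.96726206e+00,
        6.62884000e-02, -1.27060738e-02]), 'position': array([ 629.03359667, -152.87005292,  124.92706658]), 'ee_rot': array([-0.37171342, -0.6010751 ,  0.60127595,  0.37283387]), 'contact_force': array([-0.19981533, -0.54283178, -1.84344136]), 'wrist_torque': array([-0.02173111,  0.06201333, -0.00243081]), 'gripper_width': 21.148442589991276}
```

View pics/m2.png

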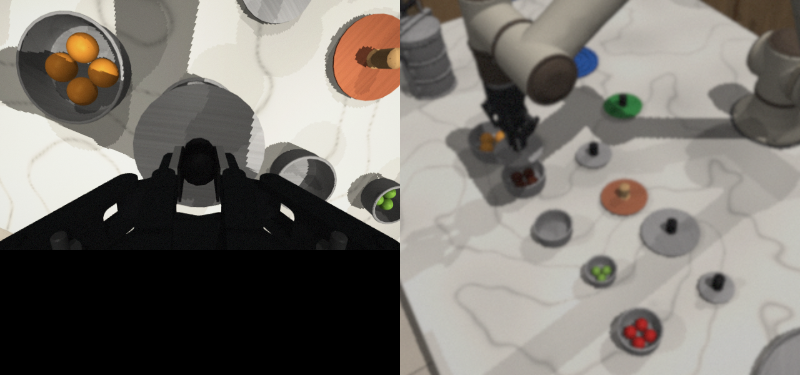

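```bash
cat > held.py <<'E'
import sys
from h import *
def held(d,st,rad):
    "circle + plane of the held lid's visible outer rim, in world minus TCP"
    P=cloud("wrist",d,T_cam_world("wrist",st))-st["position"]
    q=np.hypot(P[...,0],P[...,1])
    f=(P[...,2]>-16)&(P[...,2]<6)&(q<rad+12)
    f=cv2.morphologyEx(f.astype(np.uint8),cv2.MORPH_OPEN,np.ones((5,5)))
    c=max(cv2.findContours(f,0,cv2.CHAIN_APPROX_NONE)[0],key=cv2.contourArea)[:,0]
    X=P[c[:,1],c[:,0]]; X=X[np.isfinite(X).all(1)]
    r0=np.hypot(*X[:,:2].T); X=X[abs(r0-rad)<8]
    cc,rr=circ(X[:,:2]); A=np.c_[X[:,:2],np.ones(len(X))]; pl=np.linalg.lstsq(A,X[:,2],rcond=None)[0]
    # centre with radius known
    from scipy.optimize import least_squares
    s=least_squares(lambda p:np.hypot(X[:,0]-p[0],X[:,1]-p[1])-rad,[0,0],loss="soft_l1").x
    print("free",cc.round(1),rr.round(1),"fixed-r centre",s.round(1),"tilt",pl[:2].round(3),"z",pl[2].round(1),len(X))
    return f
E
python3 - <<'E'
from held import *
st=arm.read_state(); held(np.load("pics/wrist2_d.npy"),st,52)
E
```

```text
free [-2.6 -0.7] 51.1 fixed-r centre [-1.6 -0.2] tilt [0.004 0.003] z -8.5 440
```

```bash
python3 -m creep '[[[1,0,-30],[0,0,0],-1],[[1,0,-50],[0,0,0],-1],[[1,0,-62],[0,0,0],-1],[[1,0,-68],[0,0,0],-1],[[1,0,-71],[0,0,0],-1],[[1,0,-73],[0,0,0],-1],[[1,0,-73.5],[0,0,0],-1],[[1,0,-73.5],[0,0,0],-1]]'; python3 -m creep '[[[0,0,0],[0,0,0],0.2],[[0,0,0],[0,0,0],0.2],[[0,0,0],[0,0,0],0.2],[[0,0,0],[0,0,0],0.2],[[0,0,0],[0,0,0],0.2],[[0,0,30],[0,0,0],0.2],[[0,0,70],[0,0,0],0.2]]'
```

```text
clock: 4.02
position: [630.0, -154.5, 54.3]
ee_rot: [-0.373, -0.601, 0.601, 0.372]
contact_force: [-4.6, -0.2, 8.9]
gripper_width: 21.0
clock: 4.6
position: [627.6, -153.5, 118.0]
ee_rot: [-0.37, -0.599, 0.602, 0.376]
contact_force: [2.1, -0.1, -0.1]
gripper_width: 51.3
```

```bash
python3 -m creep '[[[-40,3,0],[0,0,0],0.2],[[-80,6,0],[0,0,0],0.2],[[-120,8,-10],[0,0,0],0.2],[[-150,10,-20],[0,0,0],0.2],[[-176.5,12.5,-22],[0,0,0],0.2],[[-176.5,12.5,-22],[0,0,0],0.2],[[-176.5,12.5,-22],[0,0,0],0.2]]'
python3 - <<'E'
from h import *
st=arm.read_state(); im,d=arm.get_image("wrist"); cv2.imwrite("pics/w3.png",im[:,:,::-1])
P=cloud("wrist",d,T_cam_world("wrist",st)); c=(454,-141.5)
k=(np.hypot(P[...,0]-c[0],P[...,1]-c[1])<25)&(P[...,2]>38)&(P[...,2]<50)
print(st["position"].round(1),k.sum(),np.nanmean(P[k],0).round(1),cv2.minEnclosingCircle(P[k][:,:2].astype(np.float32)))
im,d=arm.get_image("top"); cv2.imwrite("pics/t3.png",im[:,:,::-1]); P=cloud("top",d)
for c,h in (((629.5,-154),43),):
    q=np.hypot(P[...,0]-c[0],P[...,1]-c[1])
    k=(q<40)&(P[...,2]>h+28); print("knob",k.sum(),np.nanmean(P[k],0).round(1))
    f=(q<65)&(P[...,2]>h-4); print("disc",cv2.minEnclosingCircle(P[f][:,:2].astype(np.float32)))
E
```

```text
clock: 5.18
position: [453.1, -141.3, 100.2]
ee_rot: [0.373, 0.601, -0.601, -0.372]
contact_force: [0.7, 0.6, 0.2]
gripper_width: 51.0
[ 453.1 -141.3  100.2] 978 [ 451.1 -142.7   43.4] ((452.19183349609375, -141.9580535888672), 11.734302520751953)
knob 109 [ 628.7 -153.8   77.5]
disc ((630.1062622070312, -154.6916046142578), 51.944156646728516)
```

View pics/t3.png

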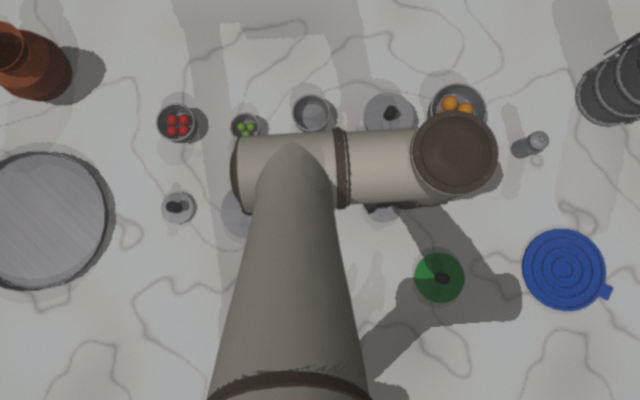

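View pics/w3.png

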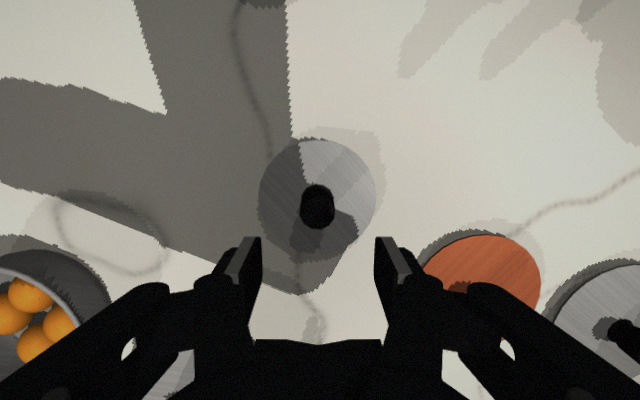

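```bash
python3 -m creep '[[[-1,0,-40],[0,0,0],0.2],[[-1,0,-65],[0,0,0],0.2],[[-1,0,-82],[0,0,0],0.2],[[-1,0,-82],[0,0,0],0.2],[[-1,0,-82],[0,0,0],-1],[[-1,0,-82],[0,0,0],-1],[[-1,0,-82],[0,0,0],-1],[[-1,0,-82],[0,0,0],-1],[[-1,0,-82],[0,0,0],-1],[[-1,0,-82],[0,0,0],-1],[[-1,0,-82],[0,0,0],-1],[[-1,0,-82],[0,0,0],-1]]'
```

```text
clock: 6.28
position: [454.4, -141.3, 19.1]
ee_rot: [0.373, 0.602, -0.601, -0.371]
contact_force: [0.1, -0.1, 4.8]
gripper_width: 21.1
```

```bash
python3 -m creep '[[[0,0,10],[0,0,0],-1],[[0,0,35],[0,0,0],-1],[[0,0,70],[0,0,0],-1],[[0,0,105],[0,0,0],-1],[[0,0,120],[0,0,0],-1],[[15,30,120],[0,0,0],-1],[[27,66,120],[0,0,0],-1],[[42,103,120],[0,0,0],-1],[[57,140,120],[0,0,0],-1],[[71,176,120],[0,0,0],-1],[[86,212,120],[0,0,0],-1],[[100,246,120],[0,0,0],-1]]'; python3 -m creep '[[[14,34,0],[0,0,0],-1],[[28,69,0],[0,0,0],-1],[[43,105,0],[0,0,0],-1],[[56,138,0],[0,0,0],-1],[[67,165,0],[0,0,0],-1],[[73,180,0],[0,0,0],-1],[[75,185,0],[0,0,0],-1],[[75,185,0],[0,0,0],-1],[[75,185,0],[0,0,0],-1]]'
python3 - <<'E'
from held import *
st=arm.read_state(); im,d=arm.get_image("wrist"); cv2.imwrite("pics/w4.png",im[:,:,::-1]); np.save("pics/w4_d.npy",d)
print(st["position"].round(1)); held(d,st,43)
E
```

```text
clock: 7.28
position: [552.6, 106.5, 137.5]
ee_rot: [-0.372, -0.601, 0.601, 0.373]
contact_force: [-0.0, -1.2, -1.0]
gripper_width: 20.6
clock: 8.03
position: [627.1, 288.9, 137.1]
ee_rot: [-0.372, -0.6, 0.602, 0.373]
contact_force: [0.6, -0.7, -0.6]
gripper_width: 20.7
[627.1 288.9 137.1]
free [-3.3 -1.4] 41.9 fixed-r centre [-2.2 -0.9] tilt [0.007 0.004] z -8.5 366
```

View pics/w4.png

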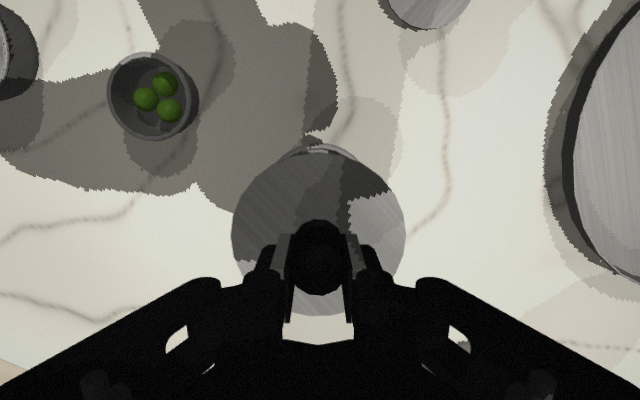

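```bash
python3 -m creep '[[[1,0,-35],[0,0,0],-1],[[1,0,-65],[0,0,0],-1],[[1,0,-80],[0,0,0],-1],[[1,0,-86],[0,0,0],-1],[[1,0,-89],[0,0,0],-1],[[1,0,-91],[0,0,0],-1],[[1,0,-91],[0,0,0],-1],[[1,0,-91],[0,0,0],-1]]'; python3 -m creep '[[[0,0,0],[0,0,0],0.2],[[0,0,0],[0,0,0],0.2],[[0,0,0],[0,0,0],0.2],[[0,0,0],[0,0,0],0.2],[[0,0,0],[0,0,0],0.2],[[0,0,30],[0,0,0],0.2],[[0,0,70],[0,0,0],0.2]]'
```

```text
clock: 8.75
position: [629.5, 289.1, 49.2]
ee_rot: [0.373, 0.601, -0.6, -0.372]
contact_force: [-1.9, -2.4, 4.7]
gripper_width: 21.0
clock: 9.33
position: [626.4, 288.2, 112.5]
ee_rot: [-0.371, -0.598, 0.604, 0.374]
contact_force: [0.9, 0.3, 0.5]
gripper_width: 51.3
```

```bash
python3 -m creep '[[[-40,1,0],[0,0,0],0.2],[[-80,1,0],[0,0,0],0.2],[[-120,2,-8],[0,0,0],0.2],[[-155,2,-15],[0,0,0],0.2],[[-178.5,2.5,-17],[0,0,0],0.2],[[-178.5,2.5,-17],[0,0,0],0.2],[[-178.5,2.5,-17],[0,0,0],0.2]]'
python3 - <<'E'
from h import *
st=arm.read_state(); im,d=arm.get_image("wrist"); cv2.imwrite("pics/w5.png",im[:,:,::-1])
P=cloud("wrist",d,T_cam_world("wrist",st)); c=(451,292)
k=(np.hypot(P[...,0]-c[0],P[...,1]-c[1])<25)&(P[...,2]>38)&(P[...,2]<50)
print(st["position"].round(1),k.sum(),np.nanmean(P[k],0).round(1),cv2.minEnclosingCircle(P[k][:,:2].astype(np.float32)))
im,d=arm.get_image("top"); cv2.imwrite("pics/t5.png",im[:,:,::-1]); P=cloud("top",d)
for c,h,r in (((627.5,289.2),38,43),((629.5,-154),43,52)):
    q=np.hypot(P[...,0]-c[0],P[...,1]-c[1])
    k=(q<40)&(P[...,2]>h+28)&(P[...,2]<h+45); print("knob",k.sum(),np.nanmean(P[k],0).round(1))
    f=(q<r+12)&(P[...,2]>h-4)&(P[...,2]<h+45); print("disc",cv2.minEnclosingCircle(P[f][:,:2].astype(np.float32)))
E
```

```text
clock: 9.92
position: [449.7, 292.6, 100.3]
ee_rot: [0.372, 0.602, -0.601, -0.372]
contact_force: [0.6, 0.1, 0.2]
gripper_width: 51.2
[449.7 292.6 100.3] 981 [448.6 291.9  43.4] ((449.7759094238281, 292.4912109375), 11.570034980773926)
knob 104 [626.9 287.3  72.1]
disc ((627.406005859375, 289.2333068847656), 43.34983444213867)
knob 107 [ 628.8 -154.    77.5]
disc ((630.49658203125, -154.79867553710938), 52.32952117919922)
```

View pics/t5.png

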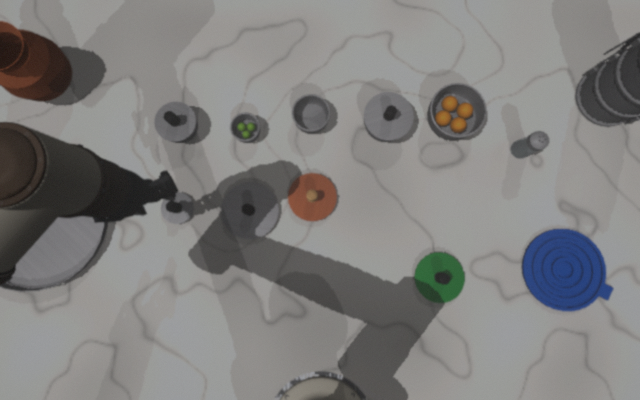

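View pics/w5.png

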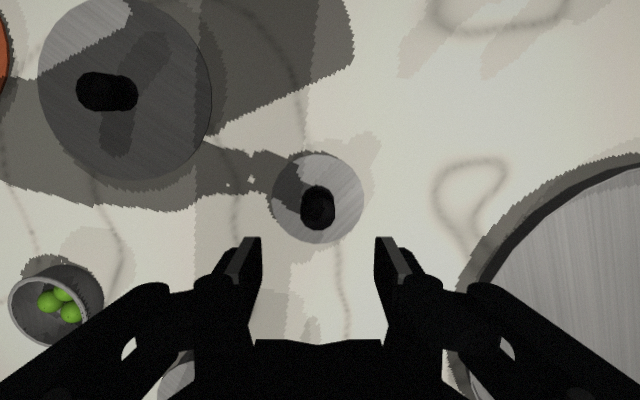

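Tomato lid is seated and centred; the smallest lid's knob lies at (317,208), centred between the jaws.

```bash
python3 -m creep '[[[0,0,-40],[0,0,0],0.2],[[0,0,-65],[0,0,0],0.2],[[0,0,-82],[0,0,0],0.2],[[0,0,-82],[0,0,0],0.2],[[0,0,-82],[0,0,0],-1],[[0,0,-82],[0,0,0],-1],[[0,0,-82],[0,0,0],-1],[[0,0,-82],[0,0,0],-1],[[0,0,-82],[0,0,0],-1],[[0,0,-82],[0,0,0],-1],[[0,0,-82],[0,0,0],-1],[[0,0,-82],[0,0,0],-1]]'
```

```text
clock: 11.02
position: [451.4, 293.1, 19.2]
ee_rot: [0.373, 0.602, -0.6, -0.372]
contact_force: [-0.0, -0.9, 6.4]
gripper_width: 20.8
```

```bash
python3 -m creep '[[[0,0,10],[0,0,0],-1],[[0,0,40],[0,0,0],-1],[[0,0,75],[0,0,0],-1],[[0,0,107],[0,0,0],-1],[[20,-17,107],[0,0,0],-1],[[48,-42,107],[0,0,0],-1],[[78,-68,107],[0,0,0],-1],[[108,-94,107],[0,0,0],-1],[[136,-119,107],[0,0,0],-1],[[158,-138,107],[0,0,0],-1],[[167,-145.5,107],[0,0,0],-1],[[167,-145.5,107],[0,0,0],-1]]'
python3 -m creep '[[[0,0,0],[0,0,0],-1],[[0,0,0],[0,0,0],-1]]'
python3 - <<'E'
from held import *
st=arm.read_state(); im,d=arm.get_image("wrist"); cv2.imwrite("pics/w6.png",im[:,:,::-1]); np.save("pics/w6_d.npy",d)
print(st["position"].round(1)); held(d,st,34)
E
```

```text
clock: 12.02
position: [618.4, 144.6, 124.2]
ee_rot: [-0.373, -0.6, 0.601, 0.374]
contact_force: [0.5, 0.4, -1.2]
gripper_width: 20.7
clock: 12.18
position: [616.2, 147.3, 124.7]
ee_rot: [-0.372, -0.601, 0.601, 0.373]
contact_force: [0.2, 0.8, 0.6]
gripper_width: 20.6
[616.2 147.3 124.7]
free [-3.3 -1.5] 32.5 fixed-r centre [-1.7 -0.6] tilt [0.02  0.015] z -8.4 274
```

View pics/w6.png

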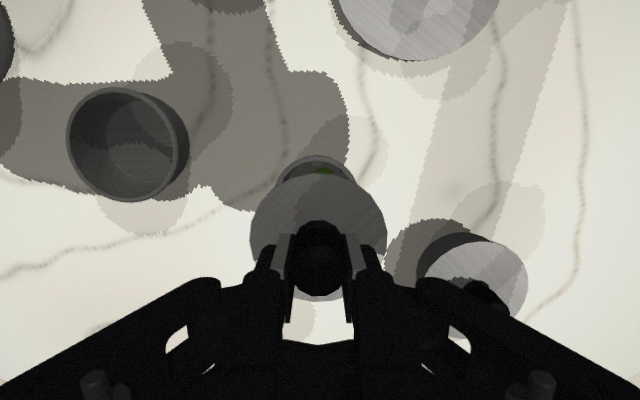

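```bash
python3 -m creep '[[[1,0,-35],[0,0,0],-1],[[1,0,-60],[0,0,0],-1],[[1,0,-73],[0,0,0],-1],[[1,0,-79],[0,0,0],-1],[[1,0,-82],[0,0,0],-1],[[1,0,-84],[0,0,0],-1],[[1,0,-84],[0,0,0],-1],[[1,0,-84],[0,0,0],-1]]'; python3 -m creep '[[[0,0,0],[0,0,0],0.2],[[0,0,0],[0,0,0],0.2],[[0,0,0],[0,0,0],0.2],[[0,0,0],[0,0,0],0.2],[[0,0,0],[0,0,0],0.2],[[0,0,30],[0,0,0],0.2],[[0,0,70],[0,0,0],0.2]]'
```

```text
clock: 12.9
position: [618.0, 147.9, 43.3]
ee_rot: [0.372, 0.602, -0.601, -0.372]
contact_force: [-3.7, -0.2, 6.0]
gripper_width: 20.8
clock: 13.48
position: [615.7, 145.5, 107.2]
ee_rot: [-0.371, -0.598, 0.604, 0.375]
contact_force: [1.4, 0.8, -0.6]
gripper_width: 51.5
```

```bash
python3 -m creep '[[[-40,-1,0],[0,0,0],0.2],[[-80,-3,0],[0,0,0],0.2],[[-120,-4,-5],[0,0,0],0.2],[[-155,-5,-10],[0,0,0],0.2],[[-176,-6,-11],[0,0,0],0.2],[[-176,-6,-11],[0,0,0],0.2],[[-176,-6,-11],[0,0,0],0.2]]'
python3 - <<'E'
from h import *
st=arm.read_state(); im,d=arm.get_image("wrist"); cv2.imwrite("pics/w7.png",im[:,:,::-1])
P=cloud("wrist",d,T_cam_world("wrist",st)); c=(443,140)
k=(np.hypot(P[...,0]-c[0],P[...,1]-c[1])<25)&(P[...,2]>38)&(P[...,2]<50)
print(st["position"].round(1),k.sum(),np.nanmean(P[k],0).round(1),cv2.minEnclosingCircle(P[k][:,:2].astype(np.float32)))
E
```

```text
clock: 14.07
position: [442.0, 140.8, 100.3]
ee_rot: [0.372, 0.602, -0.601, -0.372]
contact_force: [0.0, 1.0, 0.4]
gripper_width: 51.2
[442.  140.8 100.3] 981 [440.1 139.5  43.4] ((441.21673583984375, 140.13319396972656), 11.752952575683594)
```

View pics/w7.png

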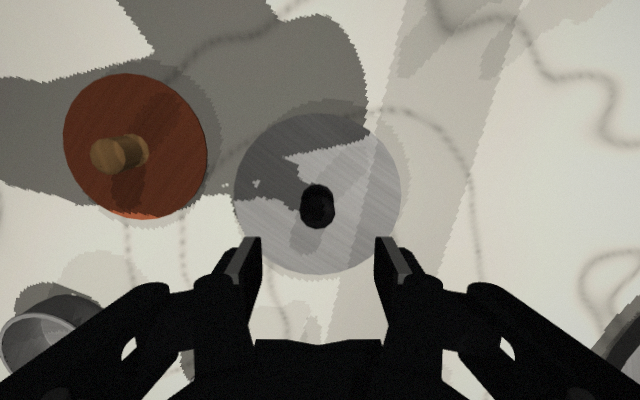

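```bash
python3 -m creep '[[[0,0,-40],[0,0,0],0.2],[[0,0,-65],[0,0,0],0.2],[[0,0,-82],[0,0,0],0.2],[[0,0,-82],[0,0,0],0.2],[[0,0,-82],[0,0,0],-1],[[0,0,-82],[0,0,0],-1],[[0,0,-82],[0,0,0],-1],[[0,0,-82],[0,0,0],-1],[[0,0,-82],[0,0,0],-1],[[0,0,-82],[0,0,0],-1],[[0,0,-82],[0,0,0],-1],[[0,0,-82],[0,0,0],-1]]'
```

```text
clock: 15.12
position: [443.6, 141.4, 19.0]
ee_rot: [0.373, 0.602, -0.6, -0.372]
contact_force: [0.6, -0.9, 6.1]
gripper_width: 21.1
```

```bash
python3 -m creep '[[[0,0,10],[0,0,0],-1],[[0,0,35],[0,0,0],-1],[[0,0,70],[0,0,0],-1],[[0,0,105],[0,0,0],-1],[[0,0,125],[0,0,0],-1],[[10,-22,125],[0,0,0],-1],[[23,-52,125],[0,0,0],-1],[[38,-86,125],[0,0,0],-1],[[53,-120,125],[0,0,0],-1],[[69,-155,125],[0,0,0],-1],[[84,-190,125],[0,0,0],-1],[[100,-225,125],[0,0,0],-1]]'; python3 -m creep '[[[15,-35,0],[0,0,0],-1],[[31,-70,0],[0,0,0],-1],[[46,-104,0],[0,0,0],-1],[[61,-137,0],[0,0,0],-1],[[76,-170,0],[0,0,0],-1],[[87,-196,0],[0,0,0],-1],[[94,-210,0],[0,0,0],-1],[[96,-214.5,0],[0,0,0],-1],[[96,-214.5,0],[0,0,0],-1],[[96,-214.5,0],[0,0,0],-1]]'
python3 - <<'E'
from held import *
st=arm.read_state(); im,d=arm.get_image("wrist"); cv2.imwrite("pics/w8.png",im[:,:,::-1]); np.save("pics/w8_d.npy",d)
print(st["position"].round(1)); held(d,st,61)
E
```

```text
clock: 16.12
position: [541.8, -85.9, 142.2]
ee_rot: [-0.372, -0.601, 0.601, 0.373]
contact_force: [1.5, 1.2, -1.4]
gripper_width: 21.0
clock: 16.95
position: [637.5, -298.0, 141.9]
ee_rot: [-0.372, -0.601, 0.601, 0.374]
contact_force: [-0.0, 0.1, -0.7]
gripper_width: 20.8
[ 637.5 -298.   141.9]
free [-4.  -1.6] 59.4 fixed-r centre [-2.2 -0.7] tilt [-0.003  0.001] z -8.4 509
```

View pics/w8.png

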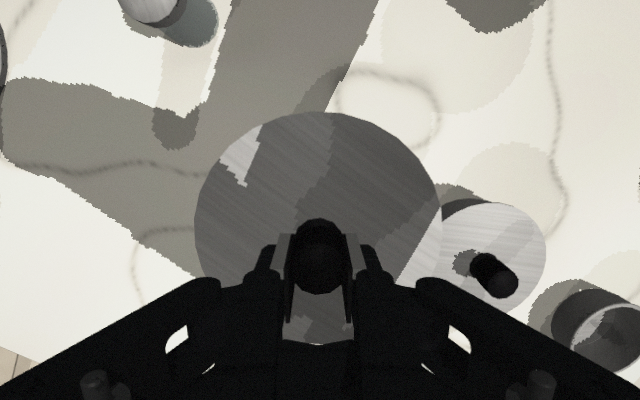

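```bash
python3 -m creep '[[[1,0,-35],[0,0,0],-1],[[1,0,-60],[0,0,0],-1],[[1,0,-74],[0,0,0],-1],[[1,0,-81],[0,0,0],-1],[[1,0,-84],[0,0,0],-1],[[1,0,-86],[0,0,0],-1],[[1,0,-86],[0,0,0],-1],[[1,0,-86],[0,0,0],-1]]'; python3 -m creep '[[[0,0,0],[0,0,0],0.2],[[0,0,0],[0,0,0],0.2],[[0,0,0],[0,0,0],0.2],[[0,0,0],[0,0,0],0.2],[[0,0,0],[0,0,0],0.2],[[0,0,30],[0,0,0],0.2],[[0,0,70],[0,0,0],0.2],[[0,0,110],[0,0,0],0.2],[[0,0,150],[0,0,0],0.2]]'
python3 -m creep '[[[-40,-20,0],[0,0,0],0.2],[[-80,-40,0],[0,0,0],0.2],[[-120,-60,0],[0,0,0],0.2],[[-160,-80,0],[0,0,0],0.2],[[-200,-100,0],[0,0,0],0.2],[[-240,-120,0],[0,0,0],0.2],[[-280,-140,0],[0,0,0],0.2],[[-310,-160,0],[0,0,0],0.2],[[-310,-160,0],[0,0,0],0.2]]'
python3 - <<'E'
from h import *
T={"tom":(627.5,289.2,38,43),"gra":(617.3,146.2,32,34),"emp":(643.2,6.6,38,39),"jam":(629.4,-154,43,52),"lad":(638.2,-299.4,48,61),"cop":(468.5,8,8,52)}
for n in ("top","scene"):
    im,d=arm.get_image(n); cv2.imwrite(f"pics/{n}9.png",im[:,:,::-1]); P=cloud(n,d)
    for m,(x,y,h,r) in T.items():
        q=np.hypot(P[...,0]-x,P[...,1]-y)
        k=(q<40)&(P[...,2]>h+28)&(P[...,2]<h+45)
        f=(q<r+10)&(P[...,2]>h-4)&(P[...,2]<h+45)
        fl=(q<r-3)&(q>r*.55)&(P[...,2]>h-6)&(P[...,2]<h+14); X=P[fl]
        # ring tilt: antipodal-balanced plane fit
        pl=np.linalg.lstsq(np.c_[X[:,:2]-[x,y],np.ones(len(X))],X[:,2],rcond=None)[0] if len(X)>20 else [0,0,0]
        print(n,m,"knob",k.sum(),(np.nanmean(P[k],0)-[x,y,h]).round(1) if k.any() else None,"disc-c",(np.array(cv2.minEnclosingCircle(P[f][:,:2].astype(np.float32))[0])-[x,y]).round(1),"tilt",np.round(pl,3))
print(arm.read_state()["position"])
E
```

```text
clock: 17.67
position: [639.8, -297.8, 59.1]
ee_rot: [0.373, 0.601, -0.601, -0.372]
contact_force: [-2.0, 4.6, 5.4]
gripper_width: 20.8
clock: 18.42
position: [639.1, -299.0, 208.2]
ee_rot: [-0.372, -0.601, 0.601, 0.373]
contact_force: [0.9, 0.3, 0.4]
gripper_width: 51.1
clock: 19.17
position: [325.4, -460.2, 207.1]
ee_rot: [-0.374, -0.6, 0.6, 0.374]
contact_force: [1.7, 1.0, -0.1]
gripper_width: 51.4
top tom knob 105 [-0.5 -2.1 34.1] disc-c [ 1.2 -0.6] tilt [ 2.0000e-03 -1.0000e-03  4.0253e+01]
top gra knob 112 [-0.9  0.4 34.3] disc-c [0.1 1.7] tilt [0.0000e+00 4.0000e-03 3.4526e+01]
top emp knob 0 None disc-c [ 0.5 -0.2] tilt [0 0 0]
top jam knob 106 [-0.5  0.2 34.4] disc-c [ 0.8 -1.1] tilt [ 1.000e-03 -1.000e-03  4.574e+01]
top lad knob 107 [-1.6  2.9 34.8] disc-c [-0.7  0.1] tilt [ 0.    -0.    50.839]
top cop knob 99 [ 0.  -0.7 34.6] disc-c [ 0.5 -0.6] tilt [-0.00e+00 -2.00e-03  1.06e+01]
scene tom knob 98 [ 1.3  0.9 35.1] disc-c [ 0.8 -0.9] tilt [-3.0000e-03 -4.0000e-03  4.1648e+01]
scene gra knob 72 [ 0.8  2.9 35.4] disc-c [-1.   1.2] tilt [1.0000e-03 3.0000e-03 3.6106e+01]
scene emp knob 0 None disc-c [-1.2 -0.3] tilt [0 0 0]
scene jam knob 53 [ 0.3  2.2 35.1] disc-c [-0.  -1.4] tilt [-7.0000e-03 -1.5000e-02  4.6969e+01]
scene lad knob 46 [ 0.1  3.6 34.6] disc-c [-2.1 -0. ] tilt [-1.0000e-03 -1.3000e-02  5.2155e+01]
scene cop knob 52 [-0.   1.9 34.9] disc-c [0.5 0.5] tilt [-7.0000e-03 -5.0000e-03  1.1942e+01]
[ 326.83314641 -460.06463677  207.0453077 ]
```

View pics/top9.png

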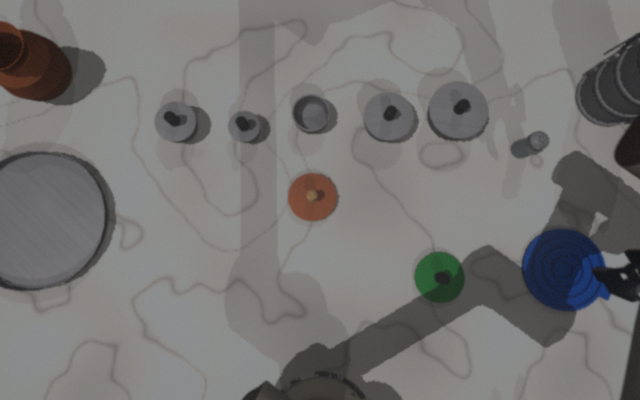

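View pics/scene9.png

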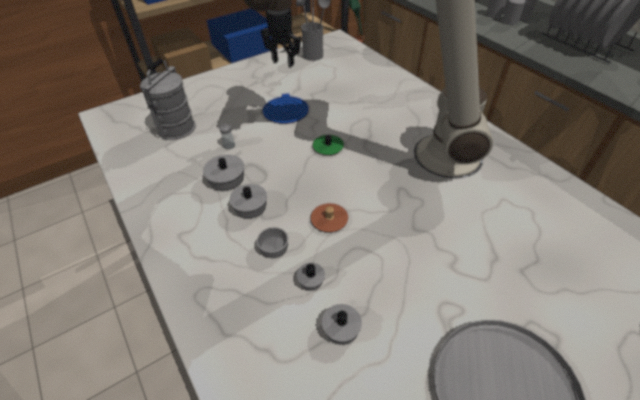

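```bash
python3 -c "
from bench import arm
print(arm.job_done())"
```

```text
the job is handed in; nothing more can be done
None
```

I put all four steel lids on the food katoris of their own size (122 mm on laddoo, 104 on jamun, 86 on tomato, 68 on grape) and handed the job in at about 19 s. I get no verdict from `job_done()`.

My last checks, from the top and scene cameras after the arm had moved clear:

| Check | Result |
|---|---|
| Lid down on rim | Knob-top readings average 34–35 mm above the rim plane; about 36 mm would be fully seated |
| Lid level | Tilt under 0.02 rad |
| Lid centred | Knobs within about 4 mm and lid discs within about 2 mm of where the katori centres were measured at the start |
| Empty katori and copper lid | About 1–2 mm off their starting positions, which is camera error; the empty katori is open |

- **Largest offset:** the laddoo knob read about 3 mm off in both cameras, with its disc within about 2 mm. That is still well inside the 10 mm limit.
- **Camera disagreement:** the two cameras differed by up to about 3 mm on the knobs.
- **Not measured directly:** the katori rims were hidden once covered, so I judged that the katoris had not moved from the lid positions.
- **Other objects:** I did not touch the green look-alike lid.

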